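Cover a plywood gearbox and hold its drive gear home on the splines

ROBOT

A 6-joint arm with a two-finger parallel gripper is mounted at the origin on the work surface. World frame = base frame: x ahead of the robot, y to its left, z up, the work surface at z = 0. Lengths are in m, angles in rad, forces in N, time in s.
With the tool pointing down it reaches from about 0.35 to 0.975 m from the base axis. Payload 7.1 kg.
Tool frame: the origin (TCP) lies at the very end of the fingers, on their centre line; the grasp point (between the pads) lies 19 mm behind it (bot.hold_point_z is the distance from the TCP to the grasp point, in m); z points along the fingers, y is the line along which they close (so a half turn about z gives the same grasp; the last joint's range is limited). The gripper opens to 88 mm and grips with 3 to 60 N. Pads are 20 mm wide; open, the fingers measure 115 mm over their backs; the gripper's body (75 mm by 178 mm) begins 61 mm behind the grasp point.
Start: joints at [1.092, 0.423, 1.63, -0, 1.089, -0.019], TCP at [0.277, 0.56, 0.223] pointing down, gripper open.
Joint ranges: [-3, 3], [-0.9, 2.11], [0.09, 2.58], [-1.31, 4.45], [0.11, 2.69], [-2.54, 2.54]. Speed limits (rad/s): [2.39, 2.39, 3.01, 3.14, 3.14, 3.14].

INTERFACE

Orientations are given as a rotation vector (axis times angle).
In Python, from rig import read_state, viewer, bot gives the robot as it stands.
- The arm moves only by the shell command python3 -m handwheel 'ROWS' [OPENING]. ROWS is JSON, a list of rows, each a list of 6 numbers: the shift along the tool's x, y, z in m, then the turn, a rotation vector about the tool's x, y, z in degrees. A call has exactly 8 rows; each row shifts and turns the commanded pose from where the row before left it, along the tool's axes as they then stand; what a row does not reach is not made up. A row lasts 1/12 s, in which the tool goes at most 41.7 mm and 7.16 degrees, less where a joint would pass 70% of its speed; a pose out of reach is approached as far as the arm can. A call with a gripper value outside its range is refused whole. OPENING is the gripper's target within -1 to 1 (shut at 1, half-way at 0, fully open at -1), set as the call begins (- or left out, the last holds). The fingers move at their own pace and stop on an object; the grip force is fixed at half the most. Time passes only in rows, so rows that do not move let the fingers close, or fill a call up. It gives the time, the measured TCP pose, the force, the opening and the grip force at its end, in the units of the state.
- read_state(): the state, without advancing time (a new reading comes with each control period).
- viewer.capture(name): name is "side" or "top" or "wrist"; returns (picture, depth): 384x512x3 uint8, red, green, blue; 384x512 float32, m along the optical axis (not along the pixel's ray), 0 where there is no reading.
- viewer.camera_params(name): a dict with "intrinsics" (3x3 intrinsics, pixels), "pose" (4x4, takes a point from camera to world coordinates); the wrist camera has in their place "mount" (4x4, takes a point from camera to tool coordinates, whose origin is the TCP and whose axes are the flange's). Camera axes: x right, y down, z forward; pixel columns grow to the right and rows downward; lengths in m; the calibration is good to about 2 mm. A picture is of the moment at which its call begins: read the wrist's pose just before it. camera_params takes no time and is no camera call.
- bot.finish_job(): hands the job in; it is judged then, once.
The state is a dict: "time_s": time; "q": joint angles; "qvel": joint speeds; "joint_efforts": joint torques, N m; "eef_pos": TCP position; "ee_rot": TCP orientation; "wrist_force": force on the tool from outside, world axes, zero at the start; "torque": the same for the moment, N m; "grip_width": opening from 0.0 (shut) to 1.0 (fully open); "grasp_force": force on a finger pad.
Only numpy, scipy, OpenCV 4.12 (cv2) and the standard library are available. Lean on these libraries where they do the work, as an engineer would, in place of code of your own. Each camera call takes 0.05 s, during which the arm holds its last target. There are 200 camera calls.

TASK

Lower the plywood cover plate with the blue grip over the two steel pins of the gearbox, its big hole round the shaft, until it lies flush on the housing. Then take the orange gear by its black grip bar, turn it until its cross-shaped bore meshes with the splines of the shaft, and slide it fully home, pushing the red sprung collar down. Finish while still holding the gear pressed home (let go and the spring lifts it), and leave the other things on the bench where they are.

Things in the scene. Friction and masses are not known exactly. Their poses are not given: they have to be found in the camera images.
- gearbox: Plywood housing fixed to the bench, 170 (x) x 110 (y) x 40 mm high, yaw within 0.5 rad of straight ahead; origin at the centre of its underside, z up. Two steel pins, 8 mm diameter, round tips, stand on top at x,y = (-65, +35) and (+65, -35) mm, tips 53 mm above the bench. The shaft stands at x,y = (+35, 0) mm.
- plate: Loose pale wooden plate, 150 (x) x 90 (y) x 8 mm, about 0.2 kg, flat on the bench left or right of the gearbox; origin at the centre of its underside, z up. Holes: 10 mm diameter at x,y = (-65, +35) and (+65, -35) mm for the pins, 46 mm at (+35, 0) for the shaft. Fitted, its origin lies 40 mm straight above the gearbox's origin, same yaw; no other way round fits.
- plate_grip (a point): Middle of the blue grip bar on the plate, at x,y,z = (-35, 0, 25) mm in the plate's frame, same axes. The bar is 44 (x) x 14 (y) mm and reaches from 8 to 42 mm above the plate's underside: take it across its 14 mm. The plate's centre of mass lies about 17 mm from here towards the plate's middle (+x).
- gear: Loose orange gear, 75 mm over the teeth, 10 mm thick, about 0.11 kg, bore down on the bench across from the plate; origin at the centre of its underside, z up. A 30 mm hub rises to 23 mm. In the underside a blind cross-shaped bore, 19 mm deep, arms along the gear's x and y, each 7 mm wide and 20.6 mm end to end: it meshes at any of four quarter turns.
- gear_grip (a point): Middle of the black grip bar on the gear's hub, on the gear's axis 38 mm above its underside, same axes as the gear. The bar is 34 (x) x 12 (y) mm and reaches from 23 to 54 mm above the underside: take it across its 12 mm, fingertips just above the hub's top.
- splines (a point): Point on the shaft's axis at the top of its round shoulder (22 mm diameter), 56 mm above the bench; z up, x and y along the splines. Splines: a steel plus sign, bars 18 x 5 mm, 16 mm high, rounded tops. The shaft starts at any angle and turns against friction (0.06 N m). Home, the gear's origin lies at this point; unmeshed, it stops 16 mm higher on the spline tops.
- collar (a joint): Red sprung ring round the shoulder, 34 mm outside diameter. Value: how far it is pushed down in m; 0 at rest, with its top 6 mm above the shoulder; 0.006 when a gear is home on the shoulder. Pushing starts at about 3.5 N and needs about 8 N at 6 mm; it lifts the gear when let go.
- tape: Bystander: roll of yellow tape lying flat, 84 mm across, 24 mm high; origin at the centre of its underside. Leave alone.
- reel: Bystander: green solder reel standing on its flange, 56 mm across, 40 mm high; origin at the centre of its underside. Leave alone.
- screwdriver: Bystander: screwdriver with a red handle lying on the bench, 160 mm long. Leave alone.
- multimeter: Bystander: yellow multimeter lying flat, 120 x 70 x 37 mm; origin at the centre of its underside. Leave alone.
- pinion: Bystander: small brass spare gear, 40 mm across, 22 mm high; origin at the centre of its underside. Leave alone.
- tray: Bystander: blue divided parts tray, 120 x 100 x 30 mm; origin at the centre of its underside. Leave alone.
There are look-alikes about, which are no part of the job. Of the things shaped like the gear, the orange one is meant.

How it is judged:
On the way, in this order (a step that is already met when the one before it is completed fails the run):
1. the cover plate lies flush on the housing, over both pins (z of plate in the frame of gearbox between 0.0375 and 0.0418 m and horizontal distance between plate and gearbox below 0.004 m and angle between the x axis of plate and the x axis of gearbox, either way round below 0.07 rad and angle between plate's own z axis and vertical below 0.025 rad), for 0.2 s.
2. with the plate flush, the gear has meshed with the splines and slid past their tops (all of step 1 and horizontal distance between gear and splines below 0.003 m and angle between gear's own z axis and vertical below 0.06 rad and (angle between the x axis of gear and the x axis of splines, either way round below 0.2 rad or angle between the x axis of gear and the y axis of splines, either way round below 0.2 rad) and z of gear in the frame of splines below 0.012 m), for 0.1 s.
At the end, for the whole second after the job is handed in: Plate flush (height 2 mm, sideways 4 mm, yaw 4 deg, tilt 1.4 deg); gear meshed, upright, still, within 2 mm of the shoulder and 3 mm of the axis, clear of the plate, pushing the collar down over 4 mm; the robot is pressing the gear with over 1 N (all of step 1 and horizontal distance between gear and splines below 0.003 m and angle between gear's own z axis and vertical below 0.06 rad and (angle between the x axis of gear and the x axis of splines, either way round below 0.2 rad or angle between the x axis of gear and the y axis of splines, either way round below 0.2 rad) and z of gear in the frame of splines below 0.002 m and value of joint collar above 0.004 m and linear speed of gear below 0.02 m/s and contact force between any of the fingers, the arm and gear above 1 N and contact force between gear and plate below 0.5 N); the arm keeps its last pose, push and grip.
It fails at once if the plate is dropped over the pins instead of lowered (faster than 0.5 m/s within 12 mm of the housing's top) (z of plate in the frame of gearbox between 0.036 and 0.052 m and horizontal distance between plate and gearbox below 0.02 m and linear speed of plate above 0.5 m/s).
It fails at once if a bystander is shoved more than 30 mm (distance of any of tape, reel, screwdriver, multimeter, pinion, tray from where it was at the start of the episode above 0.03 m).
It also fails if it takes over 64 s, if anything falls off the work surface, if the arm or the gripper's body presses on something with over 40 N, if the wrist force passes 120 N, or if a joint passes its speed limit or range.

## Working session

There is one attempt and no reset: what is moved stays moved. The work goes in short steps, Python scripts to look and compute and a shell command to move; the robot and the scene stay as the last step left them, time stands still between calls to the robot, and variables do not carry over. Pictures are saved under pics/ and viewed, at most 10 in all, crops included, and the job is handed in when it is done.

```bash
ls; mkdir -p pics; python3 - <<'E'
from rig import read_state, viewer, bot
import cv2,numpy as np
for n in ["top","side"]:
    p,d=viewer.capture(n); cv2.imwrite(f"pics/{n}0.png",p[:,:,::-1]); np.save(f"{n}0.npy",d); np.save(f"{n}0p.npy",p)
    c=viewer.camera_params(n); print(n,c["intrinsics"],np.round(c["pose"],4))
print(viewer.camera_params("wrist")); s=read_state(); print(s, bot.hold_point_z)
E
```

```text
pics
top [[366.29670793   0.         260.53127139]
 [  0.         366.29670793 185.87442587]
 [  0.           0.           1.        ]] [[-0.0189 -0.9918  0.1266  0.453 ]
 [-0.9998  0.0196  0.0043  0.0278]
 [-0.0068 -0.1265 -0.9919  1.2762]
 [ 0.      0.      0.      1.    ]]
side [[395.80989306   0.         255.07683554]
 [  0.         395.80989306 189.67348191]
 [  0.           0.           1.        ]] [[ 0.9874 -0.1118  0.1116  0.427 ]
 [-0.1575 -0.7499  0.6425 -0.8857]
 [ 0.0118 -0.6521 -0.7581  1.1458]
 [ 0.      0.      0.      1.    ]]
{'intrinsics': array([[312.41962884,   0.        , 256.6987773 ],
       [  0.        , 312.41962884, 192.3711523 ],
       [  0.        ,   0.        ,   1.        ]]), 'mount': array([[ 1.36089489e-03, -9.66565427e-01, -2.56416503e-01,
         6.93078601e-02],
       [ 9.99998983e-01,  1.42452749e-03, -6.24199924e-05,
         1.09062459e-04],
       [ 4.25605365e-04, -2.56416157e-01,  9.66566383e-01,
        -1.62888238e-01],
       [ 0.00000000e+00,  0.00000000e+00,  0.00000000e+00,
         1.00000000e+00]])}
{'time_s': 0.1, 'q': array([ 1.09198077e+00,  4.23748016e-01,  1.63059324e+00, -1.11409594e-05,
        1.08860516e+00, -1.90387005e-02]), 'qvel': array([-0.00058113, -0.00204511, -0.0006926 , -0.00011993,  0.00119309,
       -0.00133684]), 'joint_efforts': array([-1.87342589e-04, -5.45612669e+01, -2.74325216e+01,  6.45482051e-02,
        1.88522099e-02, -2.07124208e-05]), 'eef_pos': array([0.27711611, 0.5596551 , 0.22199767]), 'ee_rot': array([-7.15789342e-01, -3.05862884e+00,  2.06454810e-03]), 'wrist_force': array([-0.08886296,  0.17695168,  0.05518575]), 'torque': array([-0.01817623,  0.02537947,  0.04340403]), 'grasp_force': 0.0, 'grip_width': 1.001980364803895} 0.0187
```

View pics/top0.png

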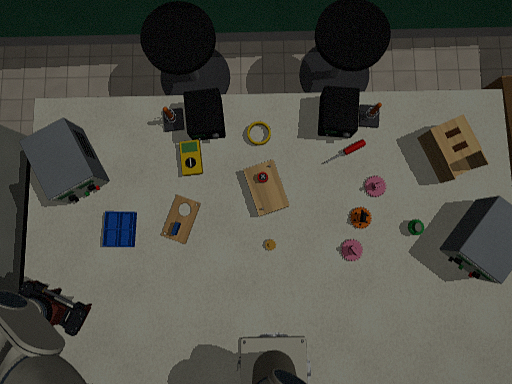

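View pics/side0.png

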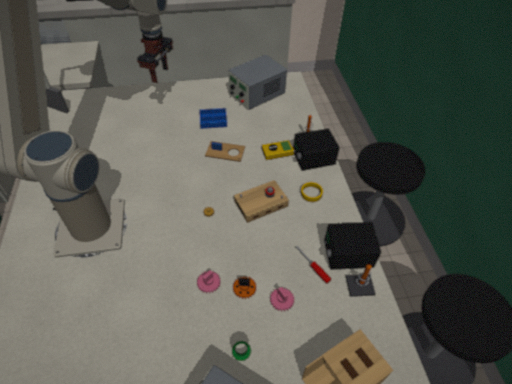

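The top view shows the plate at about (181,219), the gearbox at (265,187) with the red collar at (262,178), and three gear-shaped things: orange at (361,217), pink at (374,186) and pink at (351,250). The orange one fits the description, and I'll confirm it in a crop.

```bash
cat > h.py <<'E'
from rig import read_state, viewer, bot
import cv2,numpy as np
from scipy.spatial.transform import Rotation as R
def tool():
    s=read_state(); T=np.eye(4); T[:3,:3]=R.from_rotvec(s["ee_rot"]).as_matrix(); T[:3,3]=s["eef_pos"]; return T
def cap(n,save=None):
    T=tool(); c=viewer.camera_params(n); p,d=viewer.capture(n)
    P=T@c["mount"] if n=="wrist" else c["pose"]
    if save: cv2.imwrite(f"pics/{save}.png",p[:,:,::-1])
    return p,d,c["intrinsics"],P
def cloud(d,K,P):
    v,u=np.indices(d.shape); X=np.stack([(u-K[0,2])*d/K[0,0],(v-K[1,2])*d/K[1,1],d],-1)
    X=X@P[:3,:3].T+P[:3,3]; X[d==0]=np.nan; return X
def ray(u,v,z,K,P):  # pixel onto world plane z
    r=P[:3,:3]@np.linalg.solve(K,[u,v,1.]); return P[:3,3]+r*(z-P[2,3])/r[2]
def proj(X,K,P):
    x=(np.atleast_2d(X)-P[:3,3])@P[:3,:3]; x=x@K.T; return x[:,:2]/x[:,2:]
def hsv(p): return cv2.cvtColor(p,cv2.COLOR_RGB2HSV)
def goto(xy,z,yaw):
    """tool down, tool y axis at world angle yaw (mod pi): shift in tool axes mm, turn in deg about tool z"""
    T=tool(); D=T[:3,:3].T@(np.array([*xy,z])-T[:3,3])
    cur=np.arctan2(T[1,1],T[0,1]); a=(yaw-cur+np.pi/2)%np.pi-np.pi/2
    print("shift mm",np.round(D*1e3,1),"turn tool z deg",round(-np.degrees(a),2),"q6",read_state()["q"][5].round(2),"tilt axis",T[:3,2].round(4))
E
python3 - <<'E'
from h import *
p=np.load("top0p.npy");d=np.load("top0.npy");c=viewer.camera_params("top");K,P=c["intrinsics"],c["pose"]
X=cloud(d,K,P);H=hsv(p)
def reg(name,box,f):
    u0,u1,v0,v1=box;m=np.zeros(d.shape,bool);m[v0:v1,u0:u1]=1;m&=f&(d>0)
    Y=X[m];r=cv2.minAreaRect((Y[:,:2]*1000).astype(np.float32))
    print(name,len(Y),np.median(Y,0).round(3),Y[:,2].max().round(3),"rect",np.round(r[0],1),np.round(r[1],1),round(r[2],1))
h,s,v=H[...,0],H[...,1],H[...,2];z=X[...,2]
reg("plategrip",(155,205,190,250),(h>95)&(h<130)&(s>100))
reg("plate",(155,205,190,250),(z>.004)&(z<.015))
reg("housing",(235,300,150,225),(z>.032)&(z<.046))
reg("shaft",(235,300,150,225),(z>.058))
reg("collar",(235,300,150,225),((h<8)|(h>172))&(s>120))
reg("gear",(345,377,203,233),(h>3)&(h<22)&(s>150))
reg("gearbar",(345,377,203,233),(z>.035))
g=cv2.resize(p[160:270,320:400,::-1],None,fx=5,fy=5,interpolation=cv2.INTER_CUBIC);cv2.imwrite("pics/crop1.png",g)
E
```

```text
plategrip 71 [0.474 0.322 0.042] 0.047 rect [473.8 323.9] [13.5 40.6] 67.4
plate 1086 [0.505 0.314 0.008] 0.015 rect [504.6 317.1] [173.4 204.7] 89.3
housing 1508 [0.603 0.014 0.04 ] 0.046 rect [608.   15.9] [170.9 110. ] 17.7
shaft 60 [0.641 0.027 0.065] 0.076 rect [641.   25.9] [30.2 34.3] 88.9
collar 52 [0.636 0.027 0.061] 0.07 rect [639.4  26. ] [31.  30.4] 0.2
gear 265 [ 0.499 -0.301  0.011] 0.056 rect [ 499.1 -308.3] [69.8 71. ] 7.4
gearbar 51 [ 0.501 -0.306  0.053] 0.06 rect [ 499.7 -308. ] [13.  31.4] 80.6
```

View pics/crop1.png

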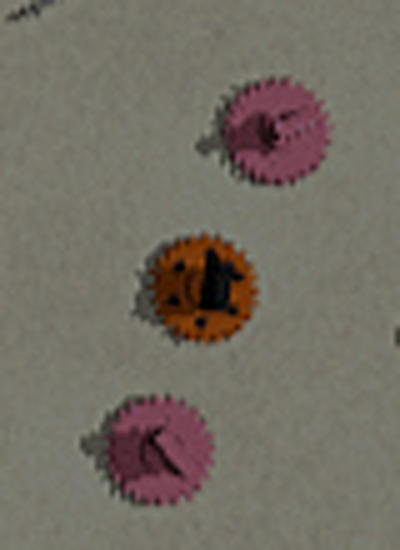

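Crop: the orange gear with the black bar at crop (210,282) is the one meant; the pinks at (275,130) and (158,448) are look-alikes. Next I work out the move to a wrist view over the plate grip.

```bash
python3 -c "
from h import *
goto((.480,.322),.15,np.radians(67.4)); print(tool()[:3,:3].round(3))"
```

```text
shift mm [-287.3 -122.8   72.2] turn tool z deg -3.74 q6 -0.02 tilt axis [-6.0e-04 -1.2e-03 -1.0e+00]
[[-0.896  0.444 -0.001]
 [ 0.444  0.896 -0.001]
 [ 0.    -0.001 -1.   ]]
```

```bash
python3 -m handwheel '[[-0.036,-0.0154,0.009,0,0,0],[-0.036,-0.0154,0.009,0,0,0],[-0.036,-0.0154,0.009,0,0,0],[-0.036,-0.0154,0.009,0,0,0],[-0.036,-0.0154,0.009,0,0,0],[-0.036,-0.0154,0.009,0,0,0],[-0.036,-0.0154,0.009,0,0,0],[-0.036,-0.0154,0.009,0,0,-3.7]]' -1
python3 - <<'E'
from h import *
p,d,K,P=cap("wrist","w1"); X=cloud(d,K,P); np.savez("w1.npz",p=p,d=d,K=K,P=P)
goto((.474,.324),.05,np.radians(67.4))
H=hsv(p);h,s=H[...,0],H[...,1];z=X[...,2]
m=(h>95)&(h<130)&(s>100)&(z>.038)&(z<.047)&(np.hypot(X[...,0]-.474,X[...,1]-.324)<.04)
r=cv2.minAreaRect((X[m][:,:2]*1000).astype(np.float32));print(m.sum(),r,X[m].mean(0))
E
```

```text
time_s: 0.77
eef_pos: [0.4815, 0.3202, 0.15]
ee_rot: [-0.617, -3.08, 0.001]
wrist_force: [0.5, -0.6, -0.6]
grip_width: 0.999
grasp_force: 0.0
shift mm [13.2  4.4 98.4] turn tool z deg 0.22 q6 -0.62 tilt axis [-4.0e-04 -3.1e-03 -1.0e+00]
596 ((472.42724609375, 322.54534912109375), (11.486087799072266, 41.80130386352539), 69.56922149658203) [0.47212071 0.32271619 0.04283421]
```

View pics/w1.png

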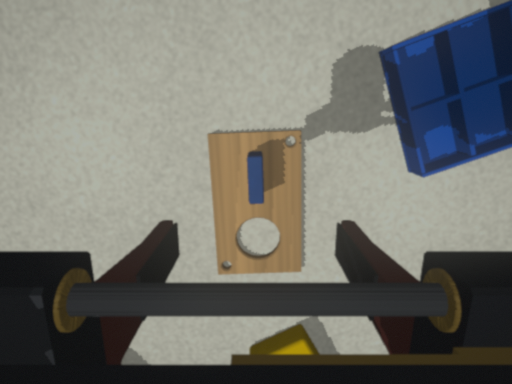

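The wrist view shows the plate: blue grip at (256,178), big hole at (258,237), pin holes at (291,141) and (226,265). I measure its pose from these.

```bash
python3 - <<'E'
from h import *
f=np.load("w1.npz");p,K,P=f["p"],f["K"],f["P"]
r=lambda u,v:ray(u,v,.008,K,P)[:2]*1e3
a,b,c=r(291,141),r(226,265),r(258,237)
print(a,b,c,"mid",(a+b)/2,"len",np.linalg.norm(b-a),"yaw",np.degrees(np.arctan2(*(b-a)[::-1])-np.arctan2(-70,130)))
H=hsv(p);s=H[...,1].astype(int);m=((s>70)&(H[...,0]<25)).astype(np.uint8);m[:125]=0;m[280:]=0;m[:,:200]=0;m[:,310:]=0
m=cv2.morphologyEx(m,cv2.MORPH_OPEN,np.ones((3,3)))
v,u=np.nonzero(m);q=np.array([r(x,y) for x,y in zip(u,v)]).astype(np.float32);print(cv2.minAreaRect(q))
E
```

```text
[457.3534656  366.09569464] [554.08748619 254.17070213] [537.36509575 298.37638307] mid [505.72047589 310.13319838] len 147.93469738365883 yaw -20.863194278353927
((505.5661315917969, 309.84796142578125), (88.9666748046875, 150.38687133789062), 69.4804458618164)
```

```bash
python3 -c "
from h import *
goto((.4803,.3194),.012,np.radians(69.4))"
```

```text
shift mm [  5.7   2.6 136.4] turn tool z deg -1.78 q6 -0.62 tilt axis [-4.0e-04 -3.1e-03 -1.0e+00]
```

```bash
python3 -m handwheel '[[0.003,0.0013,0.02,0,0,-1.8],[0.0027,0.0013,0.02,0,0,0],[0,0,0.01,0,0,0],[0,0,0,0,0,0],[0,0,0,0,0,0],[0,0,0,0,0,0],[0,0,0,0,0,0],[0,0,0,0,0,0]]'
python3 - <<'E'
from h import *
goto((.4803,.3194),.012,np.radians(69.4))
p,d,K,P=cap("wrist","w2"); X=cloud(d,K,P); print(P[:3,3])
goto((.4803,.3194),.012,np.radians(69.4))
H=hsv(p);s=H[...,1].astype(int);h=H[...,0];z=X[...,2]
m=(h>95)&(h<130)&(s>100)&(z>.038)&(z<.047)&(np.hypot(X[...,0]-.474,X[...,1]-.324)<.04)
print(cv2.minAreaRect((X[m][:,:2]*1000).astype(np.float32)))
m=(s>70)&(h<25)&(abs(z-.008)<.01)&(np.hypot(X[...,0]-.505,X[...,1]-.31)<.1)
m=cv2.morphologyEx(m.astype(np.uint8),cv2.MORPH_OPEN,np.ones((3,3)))
v,u=np.nonzero(m);q=np.array([ray(x,y,.008,K,P)[:2]*1e3 for x,y in zip(u,v)]).astype(np.float32);print(cv2.minAreaRect(q))
E
```

```text
time_s: 1.48
eef_pos: [0.4769, 0.327, 0.1017]
ee_rot: [0.568, 3.089, 0.002]
wrist_force: [0.9, 0.7, -0.0]
grip_width: 0.999
grasp_force: 0.0
shift mm [-5.8 -6.  89.7] turn tool z deg -0.22 q6 -0.63 tilt axis [ 0.0015  0.001  -1.    ]
[0.41187634 0.35151136 0.26451606]
shift mm [-5.9 -5.8 89.6] turn tool z deg -0.23 q6 -0.63 tilt axis [ 1.2e-03  8.0e-04 -1.0e+00]
((474.239990234375, 321.61480712890625), (11.126887321472168, 37.06612777709961), 69.2275161743164)
((494.67742919921875, 314.38079833984375), (89.86734008789062, 126.56106567382812), 69.48973846435547)
```

```bash
python3 -m handwheel '[[-0.003,-0.0029,0.01,0,0,-0.2],[-0.003,-0.0029,0.02,0,0,0],[0,0,0.02,0,0,0],[0,0,0.02,0,0,0],[0,0,0.012,0,0,0],[0,0,0.006,0,0,0],[0,0,0.0015,0,0,0],[0,0,0,0,0,0]]'
python3 -c "
from h import *
goto((.4803,.3194),.012,np.radians(69.4))"
```

```text
time_s: 2.2
eef_pos: [0.48, 0.3189, 0.0111]
ee_rot: [-0.563, -3.091, 0.0]
wrist_force: [0.4, 0.1, 0.2]
grip_width: 0.997
grasp_force: 0.0
shift mm [-0.   0.6 -0.9] turn tool z deg -0.04 q6 -0.64 tilt axis [-2.e-04 -1.e-04 -1.e+00]
```

```bash
Z='[[0,0,0,0,0,0],[0,0,0,0,0,0],[0,0,0,0,0,0],[0,0,0,0,0,0],[0,0,0,0,0,0],[0,0,0,0,0,0],[0,0,0,0,0,0],[0,0,0,0,0,0]]'
python3 -m handwheel '[[0,0,0,0,0,0],[0,0,0,0,0,0],[0,0,0,0,0,0],[0,0,0,0,0,0],[0,0,0,0,0,0],[0,0,0,0,0,0],[0,0,0,0,0,0],[0,0,0,0,0,0]]' 1
python3 -m handwheel '[[0,0,-0.004,0,0,0],[0,0,-0.016,0,0,0],[0,0,-0.02,0,0,0],[0,0,-0.02,0,0,0],[0,0,-0.02,0,0,0],[0,0,-0.01,0,0,0],[0,0,0,0,0,0],[0,0,0,0,0,0]]'
```

```text
time_s: 2.87
eef_pos: [0.48, 0.3189, 0.0112]
ee_rot: [0.563, 3.091, 0.0]
wrist_force: [-0.1, -0.5, -0.8]
grip_width: 0.436
grasp_force: 0.0
time_s: 3.53
eef_pos: [0.4801, 0.3189, 0.1014]
ee_rot: [0.563, 3.09, 0.001]
wrist_force: [0.0, 0.5, -0.4]
grip_width: 0.005
grasp_force: 0.0
```

The fingers were still closing when I lifted; I should have waited. I reopen and check whether the plate moved.

```bash

python3 -m handwheel '[[0,0,0,0,0,0],[0,0,0,0,0,0],[0,0,0,0,0,0],[0,0,0,0,0,0],[0,0,0,0,0,0],[0,0,0,0,0,0],[0,0,0,0,0,0],[0,0,0,0,0,0]]' -0.4
python3 - <<'E'
from h import *
p,d,K,P=cap("wrist","w3"); X=cloud(d,K,P)
H=hsv(p);s=H[...,1].astype(int);h=H[...,0];z=X[...,2]
m=(h>95)&(h<130)&(s>100)&(z>.038)&(z<.047)&(np.hypot(X[...,0]-.474,X[...,1]-.324)<.04)
print(m.sum(),cv2.minAreaRect((X[m][:,:2]*1000).astype(np.float32)))
m=(s>70)&(h<25)&(abs(z-.008)<.01)&(np.hypot(X[...,0]-.505,X[...,1]-.31)<.1)
m=cv2.morphologyEx(m.astype(np.uint8),cv2.MORPH_OPEN,np.ones((3,3)))
v,u=np.nonzero(m);q=np.array([ray(x,y,.008,K,P)[:2]*1e3 for x,y in zip(u,v)]).astype(np.float32);print(cv2.minAreaRect(q))
goto((.4803,.3194),.012,np.radians(69.4))
print(read_state()["grip_width"])
E
```

```text
time_s: 4.2
eef_pos: [0.48, 0.3188, 0.1011]
ee_rot: [-0.563, -3.091, 0.0]
wrist_force: [-0.0, 0.3, 0.5]
grip_width: 0.577
grasp_force: 0.0
887 ((472.4541015625, 322.63165283203125), (11.649831771850586, 42.25313186645508), 69.02600860595703)
((497.05792236328125, 313.3504943847656), (90.254638671875, 131.46923828125), 69.4517593383789)
shift mm [-0.1  0.6 89.1] turn tool z deg -0.04 q6 -0.64 tilt axis [-0. -0. -1.]
0.6169933826189578
```

```bash

python3 -m handwheel '[[0,0.0003,0.01,0,0,0],[0,0,0.02,0,0,0],[0,0,0.02,0,0,0],[0,0,0.02,0,0,0],[0,0,0.013,0,0,0],[0,0,0.006,0,0,0],[0,0,0,0,0,0],[0,0,0,0,0,0]]'
python3 -m handwheel '[[0,0,0,0,0,0],[0,0,0,0,0,0],[0,0,0,0,0,0],[0,0,0,0,0,0],[0,0,0,0,0,0],[0,0,0,0,0,0],[0,0,0,0,0,0],[0,0,0,0,0,0]]' 1
python3 -m handwheel '[[0,0,0,0,0,0],[0,0,0,0,0,0],[0,0,0,0,0,0],[0,0,0,0,0,0],[0,0,0,0,0,0],[0,0,0,0,0,0],[0,0,0,0,0,0],[0,0,0,0,0,0]]'
```

```text
time_s: 4.92
eef_pos: [0.4802, 0.3192, 0.0122]
ee_rot: [-0.563, -3.091, 0.0]
wrist_force: [-0.3, 0.8, -0.0]
grip_width: 0.7
grasp_force: 0.0
time_s: 5.58
eef_pos: [0.4801, 0.3192, 0.0123]
ee_rot: [0.563, 3.091, 0.0]
wrist_force: [-0.2, 0.2, 1.4]
grip_width: 0.157
grasp_force: 30.0
time_s: 6.25
eef_pos: [0.4801, 0.3192, 0.0123]
ee_rot: [0.563, 3.091, 0.0]
wrist_force: [0.1, 1.0, 2.3]
grip_width: 0.163
grasp_force: 30.0
```

```bash

python3 -m handwheel '[[0,0,-0.004,0,0,0],[0,0,-0.01,0,0,0],[0,0,-0.02,0,0,0],[0,0,-0.02,0,0,0],[0,0,-0.02,0,0,0],[0,0,-0.01,0,0,0],[0,0,0,0,0,0],[0,0,0,0,0,0]]'
python3 - <<'E'
from h import *
goto((.6005,.171),.15,np.radians(107.7)); print(read_state()["grip_width"])
p,d,K,P=cap("wrist"); print(np.round(proj([.61,.02,.04],K,P)))
E
```

```text
time_s: 6.92
eef_pos: [0.4801, 0.3191, 0.0965]
ee_rot: [0.563, 3.09, 0.001]
wrist_force: [0.3, 0.5, -2.2]
grip_width: 0.157
grasp_force: 30.0
shift mm [-164.9  -96.2  -53.5] turn tool z deg -38.35 q6 -0.64 tilt axis [ 8.e-04  5.e-04 -1.e+00]
0.15718089917773195
[[  2. 442.]]
```

```bash

python3 -m handwheel '[[-0.01,-0.006,-0.008,0,0,0],[-0.024,-0.014,-0.01,0,0,0],[-0.027,-0.016,-0.01,0,0,0],[-0.027,-0.016,-0.01,0,0,0],[-0.027,-0.016,-0.008,0,0,0],[-0.027,-0.016,-0.008,0,0,0],[-0.017,-0.009,0,0,0,0],[-0.006,-0.003,0,0,0,0]]'
python3 -m handwheel '[[0,0,0,0,0,-4],[0,0,0,0,0,-6.5],[0,0,0,0,0,-6.5],[0,0,0,0,0,-6.5],[0,0,0,0,0,-6.5],[0,0,0,0,0,-5.5],[0,0,0,0,0,-2.8],[0,0,0,0,0,0]]'
python3 - <<'E'
from h import *
goto((.6005,.171),.15,np.radians(107.7))
p,d,K,P=cap("wrist","w4"); np.savez("w4.npz",p=p,d=d,K=K,P=P)
E
```

```text
time_s: 7.63
eef_pos: [0.6027, 0.1679, 0.1501]
ee_rot: [0.567, 3.089, -0.001]
wrist_force: [-0.2, -0.4, -3.4]
grip_width: 0.157
grasp_force: 30.0
time_s: 8.3
eef_pos: [0.5997, 0.171, 0.1491]
ee_rot: [0.485, -3.101, 0.0]
wrist_force: [-0.3, -0.7, -2.1]
grip_width: 0.155
grasp_force: 30.0
shift mm [-0.8 -0.2 -0.9] turn tool z deg 0.07 q6 -1.62 tilt axis [-2.4e-03 -6.0e-04 -1.0e+00]
```

View pics/w4.png

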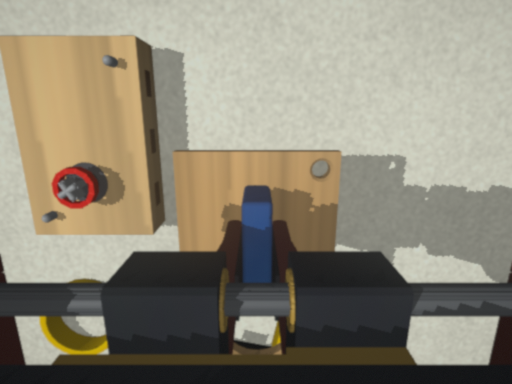

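The wrist view shows the housing's top corners (0,38), (136,37), (152,234), (37,235), pins at (110,61) and (49,216), and the splines at (70,188). The held plate has its edge at row 151 and its hole at (320,168). I fit both.

```bash
python3 - <<'E'
from h import *
f=np.load("w4.npz");p,d,K,P=f["p"],f["d"],f["K"],f["P"];X=cloud(d,K,P);H=hsv(p);T=P@np.linalg.inv(viewer.camera_params("wrist")["mount"])
s=H[...,1].astype(int);z=X[...,2]
m=(abs(z-.04)<.008);m[:,165:]=0
v,u=np.nonzero(cv2.morphologyEx(m.astype(np.uint8),cv2.MORPH_OPEN,np.ones((3,3))))
q=np.array([ray(a,b,.04,K,P)[:2]*1e3 for a,b in zip(u,v)]).astype(np.float32);r=cv2.minAreaRect(q);print("box depth",r,np.nanmedian(z[m]))
for n,(u0,u1,v0,v1) in dict(pin1=(98,125,50,75),pin2=(38,60,206,226)).items():
    for zz in (.04,.053): pass
    mm=np.zeros(d.shape,bool);mm[v0:v1,u0:u1]=1;mm&=(s<70)
    v,u=np.nonzero(mm);print(n,len(u),u.min(),u.max(),v.min(),v.max(),"mid at z.048",ray(u.mean(),v.mean(),.0475,K,P)[:2]*1e3)
# plate underside/top in tool frame: depth
m=(s>60)&(H[...,0]<25);m[:148]=0;m[250:]=0;m[:,:172]=0;m[:,345:]=0
Y=X[m];print("plate top z",np.nanmedian(Y[:,2]))
A=np.c_[Y[:,:2],np.ones(len(Y))];k=np.isfinite(Y[:,2]);k&=abs(Y[:,2]-np.nanmedian(Y[:,2]))<.006;c=np.linalg.lstsq(A[k],Y[k,2],rcond=None)[0];print("plate slope",c)
zt=np.nanmedian(Y[:,2])
iT=np.linalg.inv(T)
for q in [(174,151),(340.5,151),(320,168)]:
    w=np.append(ray(*q,zt,K,P),1);print("plate pt in tool mm",(iT@w)[:3]*1e3)
c=cv2.resize(p[30:245,0:175,::-1],None,fx=2.75,fy=2.75,interpolation=cv2.INTER_CUBIC)
e=cv2.resize(p[165:235,30:110,::-1],(640-175,590),interpolation=cv2.INTER_CUBIC)[:c.shape[0]] if 0 else None
cv2.imwrite("pics/crop4.png",c)
E
```

```text
box depth ((605.9857788085938, 14.845314025878906), (168.92405700683594, 113.10643768310547), 17.86028480529785) 0.04090823564681839
pin1 137 102 117 55 66 mid at z.048 [533.5934278   27.32091504]
pin2 122 41 57 211 222 mid at z.048 [678.35841021   0.82749242]
plate top z 0.1458214818933346
plate slope [ 0.00058483 -0.00137903  0.14563447]
plate pt in tool mm [ 48.01786964 -44.30270898   3.41889925]
plate pt in tool mm [48.14263678 44.28208699  3.434172  ]
plate pt in tool mm [38.96553564 33.86057425  3.41017053]
```

View pics/crop4.png

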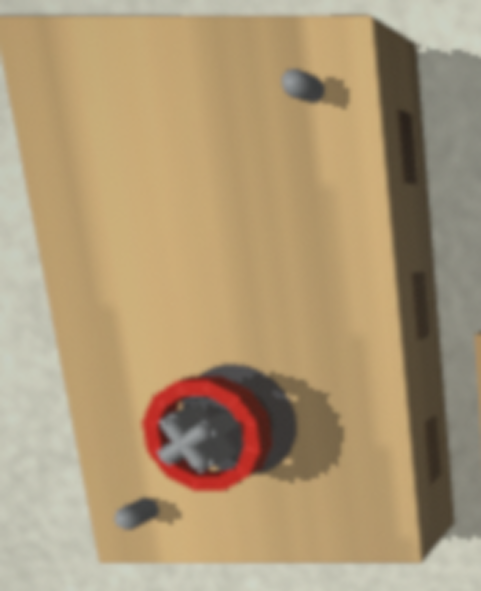

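```bash
python3 -c "
from h import *
goto((.5804,.0060),.072,np.radians(107.9))"
```

```text
shift mm [  68.3 -151.4   77.4] turn tool z deg -0.3 q6 -1.62 tilt axis [-2.e-03 -5.e-04 -1.e+00]
```

```bash

python3 -m handwheel '[[0.004,-0.008,0,0,0,-0.3],[0.01,-0.022,0,0,0,0],[0.013,-0.03,0,0,0,0],[0.013,-0.03,0.01,0,0,0],[0.013,-0.03,0.01,0,0,0],[0.0103,-0.0204,0.01,0,0,0],[0.004,-0.009,0.005,0,0,0],[0.001,-0.002,0,0,0,0]]'
python3 -m handwheel '[[0,0,0.005,0,0,0],[0,0,0.01,0,0,0],[0,0,0.012,0,0,0],[0,0,0.008,0,0,0],[0,0,0.003,0,0,0],[0,0,0,0,0,0],[0,0,0,0,0,0],[0,0,0,0,0,0]]'
python3 - <<'E'
from h import *
goto((.5804,.0060),.052,np.radians(107.9))
p,d,K,P=cap("wrist","w5"); np.savez("w5.npz",p=p,d=d,K=K,P=P)
cv2.imwrite("pics/crop5.png",cv2.resize(p[100:260,150:370,::-1],None,fx=3.6,fy=3.6,interpolation=cv2.INTER_CUBIC))
E
```

```text
time_s: 9.02
eef_pos: [0.5808, 0.004, 0.1139]
ee_rot: [0.485, -3.101, -0.001]
wrist_force: [0.1, 1.0, -2.6]
grip_width: 0.157
grasp_force: 30.0
time_s: 9.68
eef_pos: [0.5826, 0.0063, 0.0774]
ee_rot: [-0.491, 3.103, -0.0]
wrist_force: [-0.9, -0.3, -2.4]
grip_width: 0.159
grasp_force: 30.0
shift mm [ 2.2  0.4 25.4] turn tool z deg 0.08 q6 -1.89 tilt axis [ 5.e-04 -0.e+00 -1.e+00]
```

View pics/crop5.png

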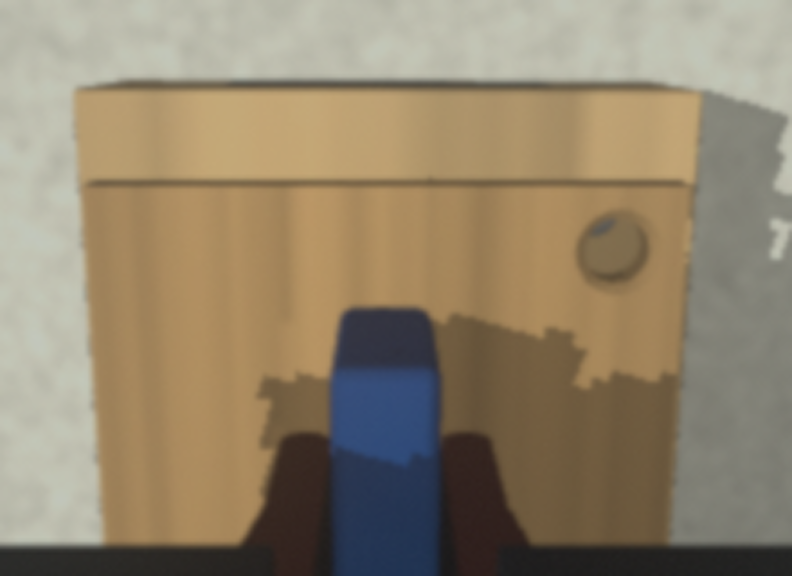

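```bash
python3 - <<'E'
from h import *
f=np.load("w5.npz");K,P=f["K"],f["P"];T=P@np.linalg.inv(viewer.camera_params("wrist")["mount"]);iT=np.linalg.inv(T)
def intool(q,z): 
    q=(150+q[0]/3.6,100+q[1]/3.6); return ((iT@np.append(ray(*q,z,K,P),1))[:3]*1e3).round(1)
z=T[2,3]; print(z,T[:2,3])
for n,q,zz in [("boxL",(75,91),.04),("boxR",(702,92),.04),("plL",(85,184),z-.0042),("plR",(690,184),z-.0042),("hole top rim",(613,246),z-.0042),("pin visible",(602,228),.052)]: print(n,intool(q,zz))
# where would pin tip top appear for the pin on the hole axis / at measured gearbox
def pix(w): q=proj(w,K,P)[0]; return ((q[0]-150)*3.6,(q[1]-100)*3.6)
print("pin tip if on hole axis",[np.round(pix((T@[.0381,.035,0,1])[:3]*[1,1,0]+[0,0,h])) for h in (.049,.053)])
c,s=np.cos(np.radians(17.9)),np.sin(np.radians(17.9));g=np.array([.606-.065*c-.035*s,.0142-.065*s+.035*c])
print("pin tip at measured",g,[np.round(pix([*g,h])) for h in (.049,.053)])
E
```

```text
0.07739746921259169 [0.58259983 0.00628499]
boxL [ 59.8 -54.2  37.4]
boxR [59.8 55.1 37.4]
plL [ 47.9 -44.7   4.2]
plR [48.  45.1  4.2]
hole top rim [38.6 34.2  4.2]
pin visible [37.8 36.5 25.4]
pin tip if on hole axis [array([590., 223.]), array([594., 227.])]
pin tip at measured [0.53338888 0.02752762] [array([593., 211.]), array([597., 215.])]
```

```bash

python3 -m handwheel '[[0.001,0.0002,0,0,0,0],[0.0011,0.0002,0.004,0,0,0],[0,0,0.004,0,0,0],[0,0,0.002,0,0,0],[0,0,0,0,0,0],[0,0,0,0,0,0],[0,0,0,0,0,0],[0,0,0,0,0,0]]'
python3 - <<'E'
from h import *
goto((.5804,.0060),.052,np.radians(107.9))
p,d,K,P=cap("wrist","w6"); np.savez("w6.npz",p=p,d=d,K=K,P=P)
cv2.imwrite("pics/crop6.png",cv2.resize(p[130:190,270:350,::-1],None,fx=6,fy=6,interpolation=cv2.INTER_CUBIC))
E
```

```text
time_s: 10.4
eef_pos: [0.5803, 0.0058, 0.0673]
ee_rot: [-0.49, 3.103, -0.0]
wrist_force: [0.3, 0.5, -2.3]
grip_width: 0.157
grasp_force: 30.0
shift mm [-0.2  0.2 15.3] turn tool z deg 0.06 q6 -1.89 tilt axis [ 1.e-04 -0.e+00 -1.e+00]
```

View pics/crop6.png

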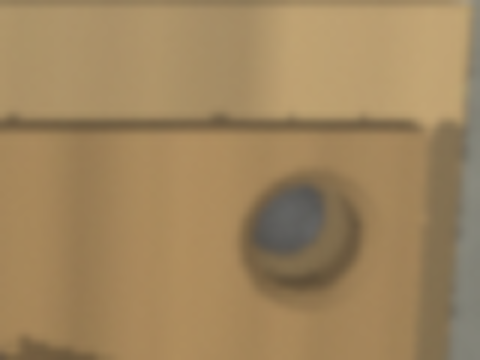

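The crop shows the pin tip at about (288,218) inside the hole rim centred at about (301,232). I compare this with where a centred pin would appear.

```bash
python3 - <<'E'
from h import *
f=np.load("w6.npz");K,P=f["K"],f["P"];T=P@np.linalg.inv(viewer.camera_params("wrist")["mount"])
pix=lambda w:(proj(w,K,P)[0]-[270,130])*6
print("rim",pix((T@[.0381,.035,.0042,1])[:3]))
for h in (.049,.051,.053): print(h,pix((T@[.0381,.035,0,1])[:3]*[1,1,0]+[0,0,h]), "per mm tool x,y", [pix((T@[.0381+a,.035+b,0,1])[:3]*[1,1,0]+[0,0,h])-pix((T@[.0381,.035,0,1])[:3]*[1,1,0]+[0,0,h]) for a,b in ((.001,0),(0,.001))])
E
```

```text
rim [310.4096683  235.88663579]
0.049 [281.56132792 209.30169061] per mm tool x,y [array([  0.52026654, -10.1413743 ]), array([10.23851546,  0.01482852])]
0.051 [285.40542386 212.84300253] per mm tool x,y [array([  0.53126993, -10.24473758]), array([10.34778175,  0.01499116])]
0.053 [289.33245014 216.4607127 ] per mm tool x,y [array([  0.54262976, -10.3502246 ]), array([10.45940539,  0.01515741])]
```

```bash

python3 -m handwheel '[[-0.0002,0.0003,0.001,0,0,0],[0,0,0.0015,0,0,0],[0,0,0.0015,0,0,0],[0,0,0.001,0,0,0],[0,0,0.001,0,0,0],[0,0,0.001,0,0,0],[0,0,0,0,0,0],[0,0,0,0,0,0]]'
python3 -c "
from h import *
goto((.5804,.0060),.052,np.radians(107.9)); print(read_state()['torque'])"
```

```text
time_s: 11.12
eef_pos: [0.5802, 0.0061, 0.0601]
ee_rot: [0.49, -3.103, -0.0]
wrist_force: [-0.2, -0.3, -1.4]
grip_width: 0.157
grasp_force: 30.0
shift mm [-0.2 -0.2  8.1] turn tool z deg 0.06 q6 -1.89 tilt axis [-2.e-04 -0.e+00 -1.e+00]
[ 0.04377741 -0.01415899  0.00280251]
```

Underside at about 48 mm, below the pin tips with no contact force. I continue down.

```bash

python3 -m handwheel '[[0,0,0.001,0,0,0],[0,0,0.0015,0,0,0],[0,0,0.0015,0,0,0],[0,0,0.0015,0,0,0],[0,0,0.001,0,0,0],[0,0,0.0008,0,0,0],[0,0,0,0,0,0],[0,0,0,0,0,0]]'
python3 -c "
from h import *
goto((.5804,.0060),.052,np.radians(107.9)); print(read_state()['torque'])"
```

```text
time_s: 11.78
eef_pos: [0.5802, 0.0061, 0.0528]
ee_rot: [0.49, -3.103, 0.0]
wrist_force: [0.0, -0.6, -2.0]
grip_width: 0.159
grasp_force: 30.0
shift mm [-0.1 -0.2  0.8] turn tool z deg 0.06 q6 -1.89 tilt axis [-1.e-04 -0.e+00 -1.e+00]
[0.06716542 0.00905008 0.02782909]
```

```bash

python3 -m handwheel '[[0,0,0.0005,0,0,0],[0,0,0.0005,0,0,0],[0,0,0.0005,0,0,0],[0,0,0.0005,0,0,0],[0,0,0,0,0,0],[0,0,0,0,0,0],[0,0,0,0,0,0],[0,0,0,0,0,0]]'
```

```text
time_s: 12.45
eef_pos: [0.5804, 0.0061, 0.0522]
ee_rot: [-0.49, 3.103, -0.0]
wrist_force: [-4.0, -0.8, 11.5]
grip_width: 0.161
grasp_force: 30.0
```

```bash

python3 -m handwheel '[[0,0,0,0,0,0],[0,0,0,0,0,0],[0,0,0,0,0,0],[0,0,0,0,0,0],[0,0,0,0,0,0],[0,0,0,0,0,0],[0,0,0,0,0,0],[0,0,0,0,0,0]]' -0.3
python3 -m handwheel '[[0,0,0,0,0,0],[0,0,-0.004,0,0,0],[0,0,-0.01,0,0,0],[0,0,-0.02,0,0,0],[0,0,-0.025,0,0,0],[0,0,-0.025,0,0,0],[0,0,-0.01,0,0,0],[0.05,0,-0.005,0,0,0]]'
python3 - <<'E'
from h import *
p,d,K,P=cap("wrist","w7"); np.savez("w7.npz",p=p,d=d,K=K,P=P)
goto((.5,-.308),.12,np.radians(80.6))
E
```

```text
time_s: 13.12
eef_pos: [0.5802, 0.0061, 0.0508]
ee_rot: [0.49, -3.103, -0.0]
wrist_force: [-0.0, -0.1, 0.5]
grip_width: 0.645
grasp_force: 0.0
time_s: 13.78
eef_pos: [0.5486, -0.0059, 0.1529]
ee_rot: [-0.49, 3.09, -0.003]
wrist_force: [0.5, -1.0, 1.1]
grip_width: 0.651
grasp_force: 0.0
shift mm [ 125.3 -275.    30. ] turn tool z deg 27.41 q6 -1.92 tilt axis [-4.2e-03 -6.0e-04 -1.0e+00]
```

View pics/w7.png

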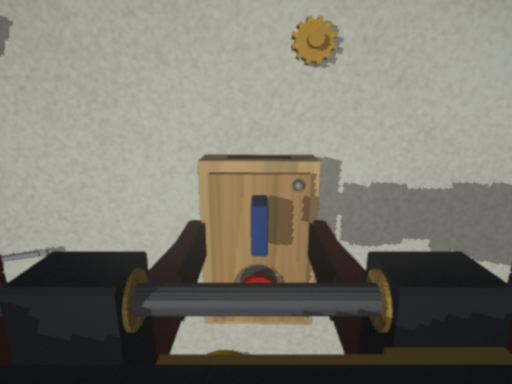

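The plate sits over the pins: the rear pin shows in its hole at (298,185), with even margins. I now move back so the camera sees the shaft, and measure the splines and the plate's flushness numerically.

```bash

python3 -m handwheel '[[-0.02,0,0,0,0,0],[-0.03,0,0,0,0,0],[-0.03,0,0,0,0,0],[-0.03,0,0,0,0,0],[-0.025,0,0,0,0,0],[-0.01,0,0,0,0,0],[0,0,0,0,0,0],[0,0,0,0,0,0]]' -1
python3 - <<'E'
from h import *
p,d,K,P=cap("wrist","w8"); np.savez("w8.npz",p=p,d=d,K=K,P=P)
X=cloud(d,K,P);H=hsv(p);print(tool()[:3,3])
h,s,v=[H[...,i].astype(int) for i in range(3)];z=X[...,2]
red=((h<8)|(h>172))&(s>150)&(v>80)&(np.hypot(X[...,0]-.64,X[...,1]-.025)<.05)
print("red",red.sum(),np.argwhere(red).mean(0),np.nanmean(X[red],0))
w=(s>60)&(h<25)&(v>60)&(z>.03)&(z<.06)&(np.hypot(X[...,0]-.6,X[...,1]-.015)<.12)
print("wood z by",np.nanpercentile(z[w],[5,25,50,75,95]))
pl=w&(z>.0445);Y=X[pl];A=np.c_[Y[:,:2]-[.606,.0142],np.ones(len(Y))];print("plate plane",np.linalg.lstsq(A,Y[:,2],rcond=None)[0])
# spline template fit at z=.071
g=cv2.cvtColor(p,cv2.COLOR_RGB2GRAY).astype(float)
from scipy.ndimage import map_coordinates
c0=np.array([.606+.035*.9516,.0142+.035*.3074]);print("shaft expected",c0, proj([*c0,.072],K,P))
yy,xx=np.mgrid[-11:11.1:.5,-11:11.1:.5]
def score(dx,dy,a):
    ca,sa=np.cos(a),np.sin(a);W=np.stack([c0[0]+dx+(ca*xx-sa*yy)/1e3,c0[1]+dy+(sa*xx+ca*yy)/1e3,0*xx+.0715],-1).reshape(-1,3)
    q=proj(W,K,P);val=map_coordinates(g,[q[:,1],q[:,0]],order=1).reshape(xx.shape)
    m=((abs(xx)<9)&(abs(yy)<2.5))|((abs(yy)<9)&(abs(xx)<2.5)); o=~m&(np.hypot(xx,yy)<10)
    return val[m].mean()-val[o].mean()
best=sorted(((score(dx/1e3,dy/1e3,np.radians(a)),dx,dy,a) for dx in np.arange(-3,3.1,.5) for dy in np.arange(-3,3.1,.5) for a in range(0,90,3)),reverse=True)
for b in best[:8]: print(np.round(b,2))
u,vv=proj([*c0,.07],K,P)[0].astype(int)
cv2.imwrite("pics/crop8.png",cv2.resize(p[vv-50:vv+40,u-60:u+60,::-1],None,fx=6,fy=6,interpolation=cv2.INTER_CUBIC))
E
```

```text
time_s: 14.5
eef_pos: [0.6775, 0.0379, 0.1482]
ee_rot: [0.49, -3.101, -0.0]
wrist_force: [-1.1, 0.2, -0.3]
grip_width: 1.0
grasp_force: 0.0
[0.67702061 0.03770885 0.14835845]
red 735 [147.12653061 256.06122449] [0.63912862 0.02465386 0.06199336]
wood z by [0.04029676 0.04705076 0.04855863 0.04917035 0.04996335]
plate plane [ 0.0002206  -0.00070175  0.0488713 ]
shaft expected [0.639306 0.024959] [[256.37699652 149.11254862]]
[43.28  0.   -1.   51.  ]
[43.19  0.   -1.   48.  ]
[42.33  0.5  -1.   51.  ]
[42.15  0.5  -1.   48.  ]
[42.04  0.   -0.5  51.  ]
[42.02  0.   -1.5  48.  ]
[42.   0.  -1.5 51. ]
[41.99  0.   -1.   54.  ]
```

```bash
cat > spl.py <<'E'
from h import *
from scipy.ndimage import map_coordinates
from scipy.optimize import minimize
yy,xx=np.mgrid[-11:11.1:.5,-11:11.1:.5];m=((abs(xx)<9)&(abs(yy)<2.5))|((abs(yy)<9)&(abs(xx)<2.5));o=~m&(np.hypot(xx,yy)<10)
def fit(fn,zz=.0715,c0=(.6393,.0246)):
    f=np.load(fn);p,K,P=f["p"],f["K"],f["P"];g=cv2.cvtColor(p,cv2.COLOR_RGB2GRAY).astype(float)
    def sc(t):
        a=np.radians(t[2]);ca,sa=np.cos(a),np.sin(a);W=np.stack([c0[0]+(t[0]+ca*xx-sa*yy)/1e3,c0[1]+(t[1]+sa*xx+ca*yy)/1e3,0*xx+zz],-1).reshape(-1,3)
        q=proj(W,K,P);val=map_coordinates(g,[q[:,1],q[:,0]],order=1).reshape(xx.shape);return -(val[m].mean()-val[o].mean())
    B=min((sc((i,j,k)),i,j,k) for i in range(-4,5) for j in range(-4,5) for k in range(0,90,5))
    r=minimize(sc,B[1:],method="Nelder-Mead",options=dict(initial_simplex=np.array(B[1:])+np.array([[0,0,0],[1,0,0],[0,1,0],[0,0,6]])))
    print(fn,r.x.round(2),-r.fun, "centre",np.round(np.array(c0)*1e3+r.x[:2],1),"angle profile",[(k,round(-sc((*r.x[:2],k)))) for k in range(0,90,10)])
E
python3 -c "
from spl import *
fit('w8.npz');fit('w4.npz')"
```

```text
w8.npz [ 4.000e-02 -6.300e-01  4.974e+01] 43.419794559582826 centre [639.3  24. ] angle profile [(0, -1), (10, 0), (20, 8), (30, 23), (40, 37), (50, 43), (60, 36), (70, 22), (80, 7)]
w4.npz [ 0.14 -0.45 49.56] 47.10610486802068 centre [639.4  24.1] angle profile [(0, -4), (10, -3), (20, 7), (30, 24), (40, 40), (50, 47), (60, 39), (70, 23), (80, 7)]
```

View pics/crop8.png

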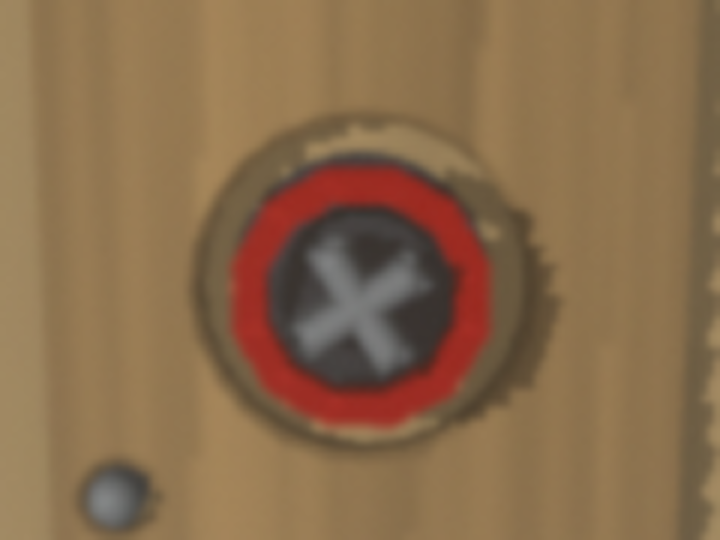

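The crop confirms the plus sign at (357,307) with arms at 49.6° in the world, the shaft at (639.3, 24.1) mm, and the plate flat at 48 mm top. Now to the gear.

```bash
python3 -c "
from h import *
goto((.492,-.306),.148,np.radians(80.6))"
```

```text
shift mm [ 281.9 -270.     0.9] turn tool z deg 27.35 q6 -1.85 tilt axis [-2.4e-03 -2.0e-04 -1.0e+00]
```

```bash

python3 -m handwheel '[[0.015,-0.015,0,0,0,0],[0.026,-0.025,0,0,0,0],[0.026,-0.025,0,0,0,0],[0.026,-0.025,0,0,0,0],[0.026,-0.025,0,0,0,0],[0.026,-0.025,0,0,0,0],[0.026,-0.025,0,0,0,0],[0.026,-0.025,0,0,0,0]]' 0
python3 -m handwheel '[[0.026,-0.025,0,0,0,0],[0.026,-0.025,0,0,0,0],[0.022,-0.02,0,0,0,0],[0.011,-0.01,0,0,0,7],[0,0,0,0,0,7],[0,0,0,0,0,7],[0,0,0,0,0,6.4],[0,0,0,0,0,0]]'
python3 - <<'E'
from h import *
goto((.499,-.308),.05,np.radians(80.6))
p,d,K,P=cap("wrist","w9"); np.savez("w9.npz",p=p,d=d,K=K,P=P);X=cloud(d,K,P);H=hsv(p)
h,s,v=[H[...,i].astype(int) for i in range(3)];z=X[...,2];near=np.hypot(X[...,0]-.499,X[...,1]+.308)<.05
bar=near&(z>.047)&(z<.06);q=(X[bar][:,:2]*1e3).astype(np.float32);print("bar",bar.sum(),cv2.minAreaRect(q),q.mean(0),np.nanmedian(z[bar]))
o=near&(h>3)&(h<22)&(s>130)&(z>.005)&(z<.016);q=np.array([ray(b,a,.01,K,P)[:2]*1e3 for a,b in np.argwhere(o)],np.float32);print("disc",o.sum(),cv2.minEnclosingCircle(q))
E
```

```text
time_s: 15.22
eef_pos: [0.547, -0.2045, 0.1492]
ee_rot: [0.49, -3.102, -0.001]
wrist_force: [-0.5, -0.1, 0.1]
grip_width: 0.501
grasp_force: 0.0
time_s: 15.88
eef_pos: [0.4919, -0.3054, 0.1491]
ee_rot: [-0.266, -3.129, -0.001]
wrist_force: [-0.3, 0.3, -0.1]
grip_width: 0.5
grasp_force: 0.0
shift mm [-7.5 -1.4 99.1] turn tool z deg -0.33 q6 -1.98 tilt axis [-9.e-04  5.e-04 -1.e+00]
bar 530 ((498.34820556640625, -311.2608947753906), (11.890305519104004, 33.74518585205078), 78.20991516113281) [ 497.44858 -311.07782] 0.054723316439192426
disc 2513 ((498.1719665527344, -311.1016845703125), 37.316219329833984)
```

```bash

python3 -c "
from h import *
goto((.4982,-.3111),.0255,np.radians(78.2))"
```

```text
shift mm [ -6.9  -4.7 123.6] turn tool z deg 2.44 q6 -1.98 tilt axis [-7.e-04  4.e-04 -1.e+00]
```

```bash

python3 -m handwheel '[[-0.0034,-0.0023,0.01,0,0,0],[-0.0035,-0.0023,0.02,0,0,2.4],[0,0,0.03,0,0,0],[0,0,0.02,0,0,0],[0,0,0.015,0,0,0],[0,0,0,0,0,0],[0,0,0,0,0,0],[0,0,0,0,0,0]]'
python3 - <<'E'
from h import *
goto((.4982,-.3111),.0255,np.radians(78.2))
p,d,K,P=cap("wrist","w10");X=cloud(d,K,P);z=X[...,2];near=np.hypot(X[...,0]-.498,X[...,1]+.311)<.03
bar=near&(z>.047)&(z<.06);q=(X[bar][:,:2]*1e3).astype(np.float32);print("bar",bar.sum(),cv2.minAreaRect(q))
E
```

```text
time_s: 16.6
eef_pos: [0.5001, -0.3116, 0.0545]
ee_rot: [0.322, 3.124, -0.001]
wrist_force: [0.6, -1.2, 0.3]
grip_width: 0.501
grasp_force: 0.0
shift mm [ 2.   0.1 29. ] turn tool z deg 0.03 q6 -1.94 tilt axis [ 6.e-04 -4.e-04 -1.e+00]
bar 1419 ((497.24700927734375, -313.2217712402344), (54.93726348876953, 34.90023422241211), 61.91908645629883)
```

```bash

python3 -m handwheel '[[0.002,0,0.006,0,0,0],[0,0,0.01,0,0,0],[0,0,0.008,0,0,0],[0,0,0.0045,0,0,0],[0,0,0,0,0,0],[0,0,0,0,0,0],[0,0,0,0,0,0],[0,0,0,0,0,0]]'
python3 -m handwheel '[[0,0,0,0,0,0],[0,0,0,0,0,0],[0,0,0,0,0,0],[0,0,0,0,0,0],[0,0,0,0,0,0],[0,0,0,0,0,0],[0,0,0,0,0,0],[0,0,0,0,0,0]]' 1
python3 -m handwheel '[[0,0,0,0,0,0],[0,0,0,0,0,0],[0,0,0,0,0,0],[0,0,0,0,0,0],[0,0,0,0,0,0],[0,0,0,0,0,0],[0,0,0,0,0,0],[0,0,0,0,0,0]]'
```

```text
time_s: 17.32
eef_pos: [0.4981, -0.3111, 0.0257]
ee_rot: [0.324, 3.124, -0.0]
wrist_force: [-0.8, -0.2, -0.4]
grip_width: 0.497
grasp_force: 0.0
time_s: 17.98
eef_pos: [0.4979, -0.311, 0.0256]
ee_rot: [0.324, 3.125, -0.0]
wrist_force: [-0.3, -0.9, 0.6]
grip_width: 0.137
grasp_force: 30.0
time_s: 18.65
eef_pos: [0.4979, -0.311, 0.0256]
ee_rot: [0.324, 3.125, -0.0]
wrist_force: [0.1, -0.2, 2.5]
grip_width: 0.137
grasp_force: 30.0
```

```bash

python3 -m handwheel '[[0,0,-0.006,0,0,0],[0,0,-0.016,0,0,0],[0,0,-0.025,0,0,0],[0,0,-0.03,0,0,0],[0,0,-0.03,0,0,0],[0,0,-0.018,0,0,0],[0,0,0,0,0,0],[0,0,0,0,0,0]]'
python3 -c "
from h import *
goto((.6393,.0241),.15,np.radians(49.6))"
```

```text
time_s: 19.32
eef_pos: [0.4982, -0.3112, 0.1513]
ee_rot: [0.324, 3.123, -0.002]
wrist_force: [-0.3, 0.5, -0.2]
grip_width: 0.135
grasp_force: 30.0
shift mm [-69.3 357.2   1.2] turn tool z deg 28.56 q6 -1.94 tilt axis [ 0.0017 -0.0012 -1.    ]
```

```bash

python3 -m handwheel '[[-0.004,0.02,0,0,0,0],[-0.007,0.037,0,0,0,0],[-0.007,0.037,0,0,0,0],[-0.007,0.037,0,0,0,0],[-0.007,0.037,0,0,0,0],[-0.007,0.037,0,0,0,0],[-0.007,0.037,0,0,0,0],[-0.007,0.037,0,0,0,0]]'
python3 -m handwheel '[[-0.007,0.037,0,0,0,0],[-0.006,0.028,0,0,0,0],[-0.003,0.013,0,0,0,5],[0,0,0,0,0,7],[0,0,0,0,0,7],[0,0,0,0,0,6.5],[0,0,0,0,0,3],[0,0,0,0,0,0]]'
python3 -c "
from h import *
goto((.6393,.0241),.1,np.radians(49.6))"
```

```text
time_s: 19.98
eef_pos: [0.606, -0.0469, 0.1481]
ee_rot: [-0.324, -3.121, 0.0]
wrist_force: [-0.3, 0.1, -1.2]
grip_width: 0.133
grasp_force: 30.0
time_s: 20.65
eef_pos: [0.6372, 0.0244, 0.148]
ee_rot: [-1.085, -2.945, 0.002]
wrist_force: [-0.2, -0.2, -0.8]
grip_width: 0.134
grasp_force: 30.0
shift mm [-1.9  1.3 48. ] turn tool z deg -0.04 q6 -0.85 tilt axis [-3.9e-03 -1.0e-04 -1.0e+00]
```

```bash

python3 -m handwheel '[[-0.0019,0.0013,0.01,0,0,0],[0,0,0.015,0,0,0],[0,0,0.012,0,0,0],[0,0,0.006,0,0,0],[0,0,0,0,0,0],[0,0,0,0,0,0],[0,0,0,0,0,0],[0,0,0,0,0,0]]'
python3 - <<'E'
from h import *
goto((.6393,.0241),.082,np.radians(49.6))
T=tool();p,d,K,P=cap("wrist","w11"); np.savez("w11.npz",p=p,d=d,K=K,P=P);X=cloud(d,K,P);H=hsv(p)
h,s,v=[H[...,i].astype(int) for i in range(3)];z=X[...,2];zt=T[2,3]-.0156
o=(h>3)&(h<22)&(s>150)&(abs(z-zt)<.005)&(np.hypot(X[...,0]-T[0,3],X[...,1]-T[1,3])<.05)
iT=np.linalg.inv(T);q=np.array([(iT@np.append(ray(b,a,zt,K,P),1))[:2]*1e3 for a,b in np.argwhere(o)],np.float32)
if len(q): print(len(q),cv2.minEnclosingCircle(q),q.min(0),q.max(0),np.nanmedian(z[o]),zt)
E
```

```text
time_s: 21.32
eef_pos: [0.6414, 0.024, 0.1082]
ee_rot: [1.083, 2.948, 0.001]
wrist_force: [0.5, 0.6, -1.0]
grip_width: 0.135
grasp_force: 30.0
shift mm [ 1.7 -1.3 26.2] turn tool z deg 0.07 q6 -0.85 tilt axis [ 0.0012  0.     -1.    ]
5161 ((-0.012379650957882404, 0.17297810316085815), 37.61171340942383) [-15.122106 -37.220997] [37.180466 36.848072] 0.09343911419988726 0.09261671547243946
```

```bash

python3 -m handwheel '[[0.0009,-0.0007,0.002,0,0,0],[0.0008,-0.0006,0.004,0,0,0],[0,0,0.002,0,0,0],[0,0,0,0,0,0],[0,0,0,0,0,0],[0,0,0,0,0,0],[0,0,0,0,0,0],[0,0,0,0,0,0]]'
python3 -c "
from h import *
goto((.6393,.0241),.0816,np.radians(49.6))"
```

```text
time_s: 22.03
eef_pos: [0.6389, 0.0241, 0.0996]
ee_rot: [1.083, 2.949, 0.0]
wrist_force: [0.9, 0.8, -1.0]
grip_width: 0.135
grasp_force: 30.0
shift mm [-0.3  0.2 18. ] turn tool z deg 0.06 q6 -0.85 tilt axis [ 2.e-04 -0.e+00 -1.e+00]
```

```bash

python3 -m handwheel '[[-0.0003,0.0002,0.001,0,0,0],[0,0,0.001,0,0,0],[0,0,0.0015,0,0,0],[0,0,0.0015,0,0,0],[0,0,0.0015,0,0,0],[0,0,0.001,0,0,0],[0,0,0.0005,0,0,0],[0,0,0,0,0,0]]'
python3 -c "
from h import *
goto((.6393,.0241),.0816,np.radians(49.6)); print(read_state()['torque'])"
```

```text
time_s: 22.7
eef_pos: [0.639, 0.0241, 0.0913]
ee_rot: [-1.083, -2.949, 0.0]
wrist_force: [-0.7, 0.2, -0.5]
grip_width: 0.135
grasp_force: 30.0
shift mm [-0.2  0.2  9.7] turn tool z deg 0.05 q6 -0.85 tilt axis [-3.e-04 -0.e+00 -1.e+00]
[0.00912776 0.01901413 0.02360406]
```

Meshed: the underside is 6 mm below the spline tops with no force. I push home.

```bash

python3 -m handwheel '[[0,0,0.0015,0,0,0],[0,0,0.0015,0,0,0],[0,0,0.0015,0,0,0],[0,0,0.0015,0,0,0],[0,0,0.0015,0,0,0],[0,0,0.001,0,0,0],[0,0,0.0005,0,0,0],[0,0,0,0,0,0]]'
python3 -m handwheel '[[0,0,0.0005,0,0,0],[0,0,0.0005,0,0,0],[0,0,0,0,0,0],[0,0,0,0,0,0],[0,0,0,0,0,0],[0,0,0,0,0,0],[0,0,0,0,0,0],[0,0,0,0,0,0]]'
```

```text
time_s: 23.37
eef_pos: [0.6392, 0.024, 0.0828]
ee_rot: [1.083, 2.949, 0.0]
wrist_force: [-1.4, -0.2, 5.7]
grip_width: 0.137
grasp_force: 30.0
time_s: 24.03
eef_pos: [0.6393, 0.0241, 0.082]
ee_rot: [1.083, 2.949, 0.0]
wrist_force: [-2.2, 0.1, 6.3]
grip_width: 0.137
grasp_force: 30.0
```

```bash

python3 -m handwheel '[[0,0,0.0004,0,0,0],[0,0,0.0004,0,0,0],[0,0,0.0004,0,0,0],[0,0,0.0003,0,0,0],[0,0,0,0,0,0],[0,0,0,0,0,0],[0,0,0,0,0,0],[0,0,0,0,0,0]]'
python3 - <<'E'
from h import *
T=tool();p,d,K,P=cap("wrist","w12");X=cloud(d,K,P);H=hsv(p);h,s,v=[H[...,i].astype(int) for i in range(3)];z=X[...,2]
o=(h>3)&(h<22)&(s>150)&(z>.05)&(np.hypot(X[...,0]-T[0,3],X[...,1]-T[1,3])<.045)
print("gear disc top z",np.nanmedian(z[o]),"want .066; flat",T[:3,2].round(4),T[2,3])
E
```

```text
time_s: 24.7
eef_pos: [0.6393, 0.0241, 0.0815]
ee_rot: [1.083, 2.948, 0.0]
wrist_force: [-5.3, -0.4, 12.9]
grip_width: 0.132
grasp_force: 30.0
gear disc top z 0.06682832070178099 want .066; flat [ 5.e-04  0.e+00 -1.e+00] 0.08153573237738676
```

The gear is at its stop: force has risen to 13 N, and the disc height matches home within the earlier 0.8 mm camera bias.

```bash
python3 -c "
from rig import bot
print(bot.finish_job())"
```

```text
the job is handed in; nothing more can be done
None
```

I handed the job in at about 25 s, with the plate flush over both pins and the orange gear meshed and held pressed home at about 13 N; no verdict was returned, so whether it passed is unconfirmed.

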